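# Load the stepped table caddy by height

## Task

Get the table caddy ready to carry to supper: stand the oil bottle, pepper mill, candle and salt shaker that are set out beside it each in its own well, in order of height, so that the tallest sits in the deepest well at the caddy's high end and the shortest in the shallowest well at the low end. Keep them upright, set each one gently right down on the floor of its well, and leave the jam jar and the kitchen timer where they stand.

Things in the scene. Friction and masses are not known exactly. Their poses are not given: they have to be found in the camera images.
- oil_bottle_mid (a point): tallest thing: glass oil bottle with a gold-coloured screw cap, 268 mm tall, square with rounded corners, 61 mm across the flats and 75 mm across the corners; it narrows above the shoulder, and the cap, 32 mm across, takes up the top 14 mm (a hold at 257 mm above its foot is sound). The point is its centre, 134 mm above its foot; z up its axis
- pepper_mill_mid (a point): turned wooden pepper mill, 170 mm tall, 58 mm across the foot; its round head, 49 mm across, spans 123 to 159 mm above the foot and does not turn. It is the mill near the caddy, not the one at the table's far right corner, out of reach. The point is its centre, 85 mm above its foot; z up its axis
- candle_mid (a point): plain cream pillar candle with a slanting top, 131 mm tall, 61 mm across. The point is its centre, 65 mm above its foot; z up its axis
- salt_shaker_mid (a point): shortest thing: glass salt shaker with a grey domed top, 90 mm tall, 44 mm across up to 70 mm, then narrowing. It is the shaker near the caddy, not the one at the table's far right corner, out of reach. The point is its centre, 45 mm above its foot; z up its axis
- well_deepest_floor (a point): round well 92 mm across and 56 mm deep (block top 68 mm above the table), the deepest and widest, at the high end, of the four in the stepped caddy; point: centre of its flat floor, 12 mm above the table; z up, x across the caddy, y along the row to the high end
- well_deep_floor (a point): round well 76 mm across and 44 mm deep (block top 56 mm above the table), next to the deepest, the second of the four in the stepped caddy; point: centre of its flat floor, 12 mm above the table; z up, x across the caddy, y along the row to the high end
- well_shallow_floor (a point): round well 76 mm across and 32 mm deep (block top 44 mm above the table), the third of the four in the stepped caddy; point: centre of its flat floor, 12 mm above the table; z up, x across the caddy, y along the row to the high end
- well_shallowest_floor (a point): round well 60 mm across and 20 mm deep (block top 32 mm above the table), the shallowest and narrowest, at the low end, the last of the four in the stepped caddy; point: centre of its flat floor, 12 mm above the table; z up, x across the caddy, y along the row to the high end. The pale wooden caddy, 108 x 362 mm with a steel handle at each end, does not slide
- jam_jar_mid (a point): bystander, not to be moved: squat glass jam jar with a white lid and red contents, 90 mm tall, 66 mm across; the point is its centre, 45 mm above its foot
- timer_mid (a point): bystander, not to be moved: red round kitchen timer, 69 mm across, 54 mm tall; the point is its centre, 27 mm above its foot
Not all that is in view belongs to the job. What is shaped like the part that bears salt_shaker_mid but blue or green is not meant.

How it is judged:
By the outcome, as a careful person would: the job done as asked, in the order asked, and still so for the second after the job is handed in, with the robot touching nothing.
It also fails if it takes over 120 s, if anything falls off the work surface, if the arm or the gripper's body presses on something with over 40 N, if the wrist force passes 120 N, or if a joint passes its speed limit or range.

## Robot

A 6-joint arm with a two-finger parallel gripper is mounted at the origin on a cart in front of the work surface, level with it; the furniture and walls round the work are solid. World frame = base frame: x ahead of the robot, y to its left, z up, the work surface at z = 0. Lengths are in m, angles in degrees, forces in N, time in s.
With the tool pointing down it reaches from about 0.25 to 0.725 m from the base axis. Payload 9.7 kg.
Tool frame: the origin (TCP) lies at the centre of the arm's flange, where the gripper is bolted on; the fingertips stand 173 mm ahead of it and the grasp point (between the pads) lies 155 mm ahead of it; z points along the fingers, y is the line along which they close (so a half turn about z gives the same grasp; the last joint's range is limited). The gripper opens to 85 mm and grips with 20 to 120 N. Pads are 22 mm wide; open, the fingers measure 114 mm over their backs; the gripper's body (76 mm by 85 mm) begins 54 mm behind the grasp point. The pads swing forward as they close: fully open they stand 13 mm farther back than shut.
Start: joints at [64.229, 4.979, 10.078, 95.1, 0, 90], TCP at [0.239, 0.495, 0.405] pointing down, gripper open.
Joint ranges: [-179.16, 179.16], [-48.56, 103.87], [-65.8, 70.77], [-126.05, 130.52], [-82.76, 87.17], [-180, 180]. Speed limits (degrees/s): [127.2, 127.2, 147.25, 180, 180, 180].

## Interface

Orientations are given as [roll, pitch, yaw] about the fixed x, y, z axes, in that order (R = Rz(yaw) Ry(pitch) Rx(roll)).
In Python, from workcell import monitor, camera, get_calibration, bot gives the robot as it stands.
- The arm moves only by the tool carry_out, never from a script. Its argument "targets" is text: rows parted by semicolons, each of 7 numbers parted by spaces: the shift along the tool's x, y, z in units of 0.04 m (1.0 is 0.04 m), then the turn, a rotation vector about the tool's x, y, z in units of 0.1 rad (1.0 is 0.1 rad), then the opening, from -1 (shut) to 1 (fully open), so that 0 is half open. A call has exactly 8 rows; each row shifts and turns the commanded pose from where the row before left it, along the tool's axes as they then stand; what a row does not reach is not made up. A row lasts 1/12 s, in which the tool goes at most 41.7 mm and 7.16 degrees, less where a joint would pass 70% of its speed; a pose out of reach is approached as far as the arm can. A call with a number of a shift or a turn outside -1 to 1 is refused whole. A call with a gripper value outside its range is refused whole. The fingers move at their own pace and stop on an object; "newtons" is the grip in N (left out, the last holds). Time passes only in rows, so rows that do not move let the fingers close, or fill a call up. It gives the time, the measured TCP pose, the force, the opening and the grip force at its end, in the units of the state.
- monitor.get_obs(): the state, without advancing time (a new reading comes with each control period).
- camera(name): name is "scene" or "side" or "wrist"; returns the picture (420x560x3 uint8, red, green, blue); there is no depth.
- get_calibration(name): a dict with "fx", "fy", "cx", "cy" (pixels), "view" (4x4, takes a point from world to camera coordinates). Camera axes: x right, y down, z forward; pixel columns grow to the right and rows downward; lengths in m; the calibration is good to about 2 mm. A picture is of the moment at which its call begins: read the wrist's pose just before it. get_calibration takes no time and is no camera call; for the wrist camera it gives the pose at the moment of the call.
- bot.job_done(): hands the job in; it is judged then, once.
The state is a dict: "time": time; "q": joint angles; "qd": joint speeds; "joint_efforts": joint torques, N m; "ee_pos": TCP position; "tcp_rot": TCP orientation; "wrist_force": force on the tool from outside, world axes, zero at the start; "torque": the same for the moment, N m; "opening": finger opening in m; "grasp_force": force on a finger pad.
Only numpy, scipy, OpenCV 4.12 (cv2) and the standard library are available. Lean on these libraries where they do the work, as an engineer would, in place of code of your own. Each camera call takes 0.05 s, during which the arm holds its last target. There are 200 camera calls.

## Working session

There is one attempt and no reset: what is moved stays moved. The work goes in short steps, Python scripts to look and compute and a tool call to move; the robot and the scene stay as the last step left them, time stands still between calls to the robot, and variables do not carry over. Pictures are saved under pics/ and viewed, at most 14 in all, crops included, and the job is handed in when it is done.

Besides the shell and the picture viewer there is one more tool, called after ">>>" by a JSON object that holds its "op" and its "data". carry_out: Moves the arm, as the interface text tells. Shifts and turns lie within -1 to 1; 1 stands for 0.04 m of shift or 0.1 rad of turn. Its arguments: {"type":"object","properties":{"targets":{"type":"string"},"newtons":{"type":"number"}},"required":["targets"]}

```bash
ls; mkdir -p pics; python3 - <<'E'
from workcell import monitor,camera,get_calibration
import cv2,numpy as np
print(monitor.get_obs())
ims=[]
for n in ["scene","side","wrist"]:
    c=get_calibration(n); print(n,c["fx"],c["fy"],c["cx"],c["cy"],np.round(c["view"],3).tolist())
    im=camera(n)[...,::-1]; cv2.imwrite(f"pics/{n}0.png",im)
E
```

```text
pics
{'time': 0.0, 'q': array([ 6.42299796e+01,  5.01215246e+00,  1.00341404e+01,  9.50993320e+01,
       -9.66552428e-04,  8.99991565e+01]), 'qd': array([-0.05549093,  0.12215273,  0.03415642, -0.06826326, -0.0374379 ,
        0.01861856]), 'joint_efforts': array([ 2.28770077e-03, -5.20382738e+01,  4.64805472e+01,  1.59998587e-02,
        1.27124385e-04, -2.73301083e-06]), 'ee_pos': array([0.23912217, 0.49530486, 0.40397   ]), 'tcp_rot': array([-1.79922656e+02,  9.65412968e-04,  1.54230824e+02]), 'wrist_force': array([-0.03162775,  0.69379213, -0.9369684 ]), 'torque': array([-0.01340244, -0.03090815, -0.02564992]), 'grasp_force': 0.0, 'opening': 0.08580561472521477}
scene 538.7563226383915 538.7563226383915 274.44839621440167 212.08470237250856 [[0.548, -0.836, -0.014, -0.249], [-0.63, -0.402, -0.665, 0.399], [0.551, 0.373, -0.747, 1.148], [0.0, 0.0, 0.0, 1.0]]
side 504.5313039190242 504.5313039190242 279.9922101337983 214.6334891280612 [[-0.963, -0.269, -0.004, 0.474], [-0.179, 0.65, -0.738, 0.136], [0.201, -0.71, -0.674, 1.651], [0.0, 0.0, 0.0, 1.0]]
wrist 289.949223803316 289.949223803316 276.5764749017368 212.88060390658777 [[0.435, 0.901, -0.001, -0.549], [0.867, -0.418, 0.27, -0.035], [0.242, -0.118, -0.963, 0.379], [0.0, 0.0, 0.0, 1.0]]
```

View pics/scene0.png

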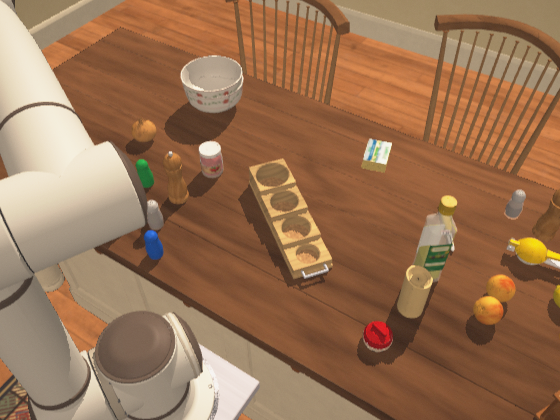

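View pics/side0.png

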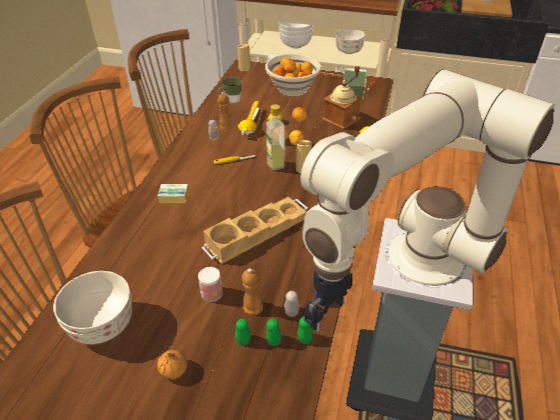

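View pics/wrist0.png

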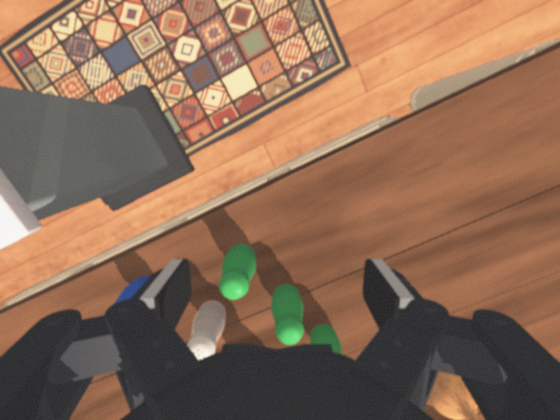

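The scene view shows the mill at (176,178), the jar at (210,160), the caddy wells from (273,175) for the deepest to (307,254) for the shallowest, the bottle at (437,240), the candle at (414,292) and the timer at (377,336).

There are several shaker-shaped things: grey at (154,214), green at (145,173), blue at (153,245), and a grey one at the far right corner at (515,204). The first is the one meant, being grey and near the caddy. I'll confirm it in an enlarged crop.

```bash
cat > h.py <<'E'
import numpy as np,cv2
from workcell import monitor,camera,get_calibration
def ray(c,u,v):
    V=np.array(c["view"]);R=V[:3,:3];d=R.T@np.array([(u-c["cx"])/c["fx"],(v-c["cy"])/c["fy"],1]);return -R.T@V[:3,3],d
def plane(c,u,v,z):
    o,d=ray(c,u,v);return o+d*(z-o[2])/d[2]
def proj(c,p):
    V=np.array(c["view"]);q=V[:3,:3]@np.asarray(p)+V[:3,3];return np.array([c["fx"]*q[0]/q[2]+c["cx"],c["fy"]*q[1]/q[2]+c["cy"]])
def tri(rays):
    A=0;b=0
    for o,d in rays:
        d=d/np.linalg.norm(d);P=np.eye(3)-np.outer(d,d);A=A+P;b=b+P@o
    return np.linalg.solve(A,b)
E
python3 - <<'E'
from h import *
a=cv2.imread("pics/scene0.png")
l=cv2.resize(a[120:320,110:350],None,fx=3,fy=3,interpolation=cv2.INTER_CUBIC)
cv2.imwrite("pics/c1.png",l)
r=cv2.resize(a[180:360,340:530],None,fx=3.2,fy=3.2,interpolation=cv2.INTER_CUBIC);cv2.imwrite("pics/c2.png",r)
b=cv2.imread("pics/side0.png")
s=cv2.resize(b[90:350,170:330],None,fx=2.3,fy=2.3,interpolation=cv2.INTER_CUBIC);cv2.imwrite("pics/c3.png",s)
E
```

```text
(no output)
```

View pics/c1.png

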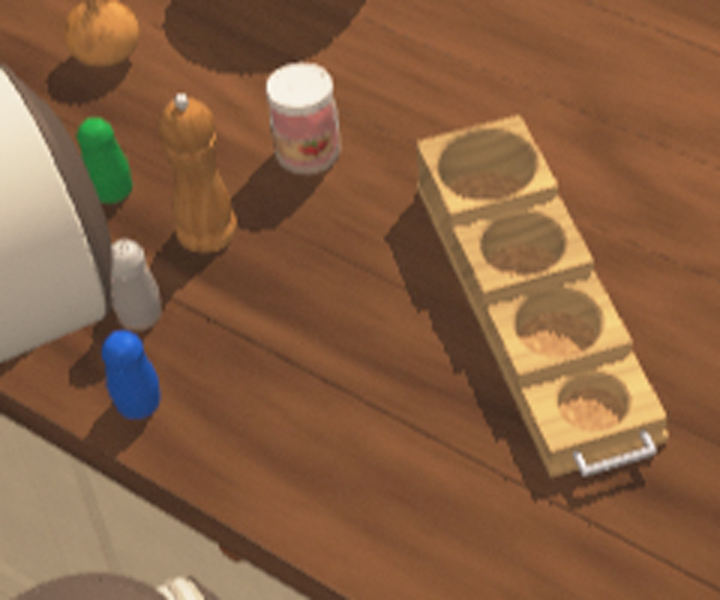

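View pics/c2.png

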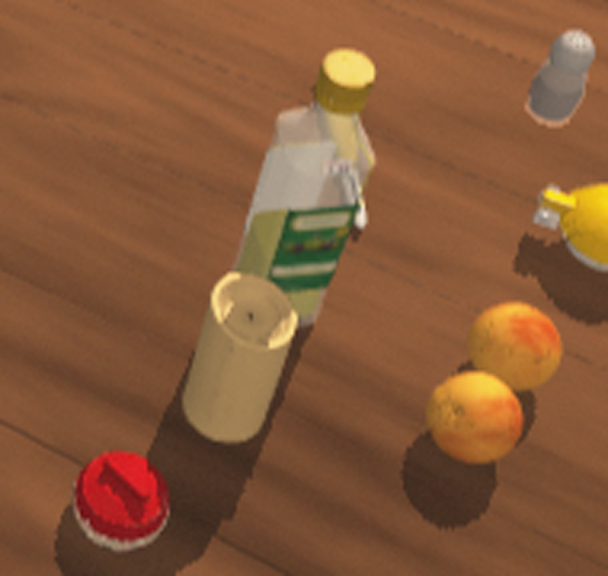

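View pics/c3.png

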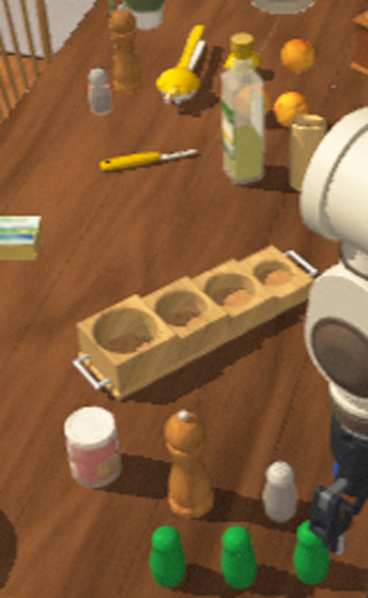

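The crop confirms the grey-white shaker at scene (154,214), beside the mill at (176,178). Now I'll turn these pixels into positions.

```bash
python3 - <<'E'
from h import *
S=get_calibration("scene");D=get_calibration("side")
s1=lambda u,v:(110+u/3,120+v/3); s2=lambda u,v:(340+u/3.2,180+v/3.2); d=lambda u,v:(170+u/2.3,90+v/2.3)
f=lambda p:np.round(p,3)
W=[((488,164),(128,331),.068),((523,241),(184,309),.056),((559,324),(233,288),.044),((593,401),(277,271),.032)]
P=[]
for a,b,z in W:
    p,q=plane(S,*s1(*a),z),plane(D,*d(*b),z);P.append(p);print("well",f(p),f(q),f(tri([ray(S,*s1(*a)),ray(D,*d(*b))])))
print(np.linalg.norm(np.diff(P,axis=0)[:,:2],axis=1)); e=P[0]-P[3];print("yaw of row",np.degrees(np.arctan2(e[1],e[0])))
def two(n,a,b,z):
    print(n,f(plane(S,*a,z)),f(plane(D,*b,z)),f(tri([ray(S,*a),ray(D,*b)])))
two("mill knob",s1(181,100),d(183,413),.168)
two("salt top",s1(127,245),d(280,465),.088)
two("cap top",s2(348,66),d(243,40),.268)
print("candle wick scene",[f(plane(S,*s2(251,317),z)) for z in(.115,.12,.125)])
two("candle foot",s2(228,412),d(305,178),.0)
two("jar lid",s1(301,85),d(92,418),.09)
print("timer",f(plane(S,*s2(122,490),.05)))
# bottle foot & flats: corners seen in side
for u,v in [(223,172),(243,186),(264,180)]: print("bottle foot px",f(plane(D,*d(u,v),0.0)))
E
```

```text
well [0.645 0.129 0.068] [0.636 0.139 0.068] [0.643 0.132 0.064]
well [0.589 0.056 0.056] [0.579 0.063 0.056] [0.585 0.057 0.053]
well [ 0.533 -0.018  0.044] [ 0.527 -0.011  0.044] [ 0.531 -0.016  0.041]
well [ 0.485 -0.081  0.032] [ 0.476 -0.079  0.032] [ 0.48  -0.081  0.033]
[0.09238004 0.09258318 0.07948126]
yaw of row 52.7514910583857
mill knob [0.483 0.343 0.168] [0.482 0.346 0.168] [0.483 0.344 0.166]
salt top [0.375 0.329 0.088] [0.365 0.329 0.088] [0.369 0.328 0.089]
cap top [ 0.612 -0.348  0.268] [ 0.602 -0.338  0.268] [ 0.608 -0.347  0.266]
candle wick scene [array([ 0.502, -0.356,  0.115]), array([ 0.498, -0.357,  0.12 ]), array([ 0.494, -0.357,  0.125])]
candle foot [ 0.498 -0.362  0.   ] [ 0.5   -0.361  0.   ] [ 0.5   -0.362 -0.001]
jar lid [0.62  0.327 0.09 ] [0.616 0.321 0.09 ] [0.616 0.324 0.094]
timer [ 0.368 -0.331  0.05 ]
bottle foot px [ 0.642 -0.34   0.   ]
bottle foot px [ 0.597 -0.311  0.   ]
bottle foot px [ 0.567 -0.337  0.   ]
```

```bash
cat >> h.py <<'E'
from scipy.spatial.transform import Rotation as Ro
def go(x,y,z,yaw=None,src=None):
    """units needed: turn about tool z first, then tool-frame shift"""
    o=monitor.get_obs();p=np.array(o["ee_pos"]);e=o["tcp_rot"]
    if yaw is not None: print("turn z units",round(np.radians((e[2]-yaw+180)%360-180)/.1,2))
    R=Ro.from_euler("xyz",[180,0,yaw if yaw is not None else e[2]],degrees=True).as_matrix()
    print("pos",np.round(p,4),"rot",np.round(e,2),"shift units",np.round(R.T@(np.array([x,y,z])-p)/.04,2))
E
python3 - <<'E'
from h import *
S=get_calibration("scene");D=get_calibration("side")
for u,v in [(165,533),(238,533),(310,528)]: print(np.round(plane(D,170+u/2.3,90+v/2.3,.088),3))
print("blue",np.round(plane(S,110+123/3,120+340/3,.088),3),"green",np.round(plane(S,110+96/3,120+125/3,.088),3))
go(.370,.329,.33,52.75)
E
```

```text
[0.47  0.463 0.088]
[0.387 0.44  0.088]
[0.308 0.411 0.088]
blue [0.292 0.259 0.088] green [0.475 0.457 0.088]
turn z units 17.71
pos [0.2391 0.4953 0.4042] rot [-179.94   -0.    154.23] shift units [-1.33  5.12  1.85]
```

>>> {"op": "carry_out", "data": {"targets": "0 0 0 0 0 1 1;0 0 0 0 0 1 1;0 0 0 0 0 1 1;0 0 0 0 0 1 1;0 0 0 0 0 1 1;0 0 0 0 0 1 1;0 0 0 0 0 1 1;0 0 0 0 0 1 1", "newtons": 40}}

```text
time: 0.82
ee_pos: [0.2391, 0.4953, 0.4044]
tcp_rot: [-180.0, 0.0, 108.1]
wrist_force: [-0.5, -0.3, -0.2]
opening: 0.0854
grasp_force: 0.0
```

>>> {"op": "carry_out", "data": {"targets": "0 0 0 0 0 1 1;0 0 0 0 0 1 1;0 0 0 0 0 1 1;0 0 0 0 0 1 1;0 0 0 0 0 1 1;0 0 0 0 0 1 1;0 0 0 0 0 1 1;0 0 0 0 0 1 1"}}

```text
time: 1.48
ee_pos: [0.2466, 0.4916, 0.4044]
tcp_rot: [-179.6, 0.0, 63.3]
wrist_force: [0.0, -0.4, -0.3]
opening: 0.085
grasp_force: 0.0
```

>>> {"op": "carry_out", "data": {"targets": "0 0 0 0 0 1 1;0 0 0 0 0 0.71 1;-0.22 0.86 0.3 0 0 0 1;-0.22 0.86 0.3 0 0 0 1;-0.22 0.85 0.3 0 0 0 1;-0.22 0.85 0.3 0 0 0 1;-0.22 0.85 0.3 0 0 0 1;-0.22 0.85 0.3 0 0 0 1"}}

```text
time: 2.15
ee_pos: [0.4339, 0.3102, 0.3238]
tcp_rot: [-177.7, 0.2, 57.5]
wrist_force: [-0.1, -0.7, -0.5]
opening: 0.0854
grasp_force: 0.0
```

```bash
python3 - <<'E'
from h import *
go(.370,.329,.21,52.75)
c=get_calibration("wrist");im=camera("wrist")[...,::-1];cv2.imwrite("pics/w1.png",im)
for z in(0,.05,.09): print(proj(c,[.370,.329,z]).round())
E
```

```text
turn z units 0.83
pos [0.4339 0.3102 0.3238] rot [-177.7     0.18   57.51] shift units [-0.59 -1.56  2.84]
[229. 215.]
[218. 230.]
[205. 248.]
```

View pics/w1.png

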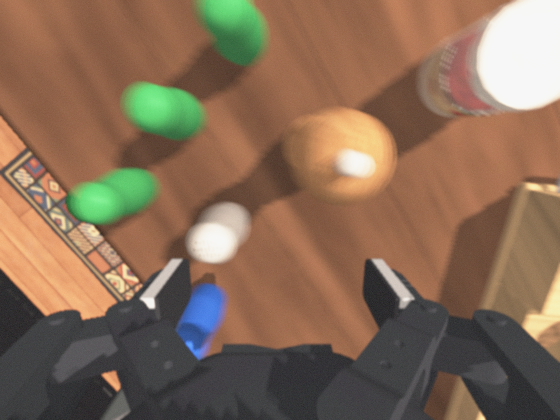

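The salt shaker shows at (220,230), agreeing with the projection, and the mill knob is at (355,163). The pose was still moving, so I'll settle it while rising a bit.

>>> {"op": "carry_out", "data": {"targets": "0 0 -0.5 0 0 0 1;0 0 -0.5 0 0 0 1;0 0 0 0 0 0 1;0 0 0 0 0 0 1;0 0 0 0 0 0 1;0 0 0 0 0 0 1;0 0 0 0 0 0 1;0 0 0 0 0 0 1"}}

```text
time: 2.87
ee_pos: [0.4343, 0.311, 0.3639]
tcp_rot: [-177.7, 0.2, 57.5]
wrist_force: [0.3, -1.3, -0.2]
opening: 0.0857
grasp_force: 0.0
```

```bash
python3 - <<'E'
from h import *
print(monitor.get_obs()["q"].round(2),monitor.get_obs()["qd"].round(2))
go(.370,.329,.31,52.75)
E
```

```text
[ 35.18   2.8    3.24  91.53   2.06 157.64] [-0.11 -0.09  0.31  0.18 -0.03  0.07]
turn z units 0.83
pos [0.4343 0.311  0.3639] rot [-177.68    0.23   57.52] shift units [-0.62 -1.55  1.35]
```

The last joint hit its range (q6 = q1+180−yaw), which explains the error. It's fine from here on. I'll extend the helper to correct all three rotations.

```bash
cat >> h.py <<'E'
def go(x,y,z,yaw=52.75):
    o=monitor.get_obs();p=np.array(o["ee_pos"]);A=Ro.from_euler("xyz",o["tcp_rot"],degrees=True)
    B=Ro.from_euler("xyz",[180,0,yaw],degrees=True)
    print("pos",p.round(4),"turn",((A.inv()*B).as_rotvec()/.1).round(2),"then shift",(B.inv().apply(np.array([x,y,z])-p)/.04).round(2))
E
python3 - <<'E'
from h import *
go(.370,.329,.32)
E
```

```text
pos [0.4343 0.311  0.3639] turn [-0.4   0.06  0.83] then shift [-0.62 -1.55  1.1 ]
```

>>> {"op": "carry_out", "data": {"targets": "0 0 0 -0.4 0.06 0.83 1;-0.2 -0.5 0 0 0 0 1;-0.2 -0.5 0 0 0 0 1;-0.22 -0.55 0 0 0 0 1;0 0 0.5 0 0 0 1;0 0 0.6 0 0 0 1;0 0 0 0 0 0 1;0 0 0 0 0 0 1"}}

```text
time: 3.53
ee_pos: [0.3697, 0.3286, 0.3197]
tcp_rot: [-180.0, 0.1, 52.8]
wrist_force: [0.8, 1.6, 0.8]
opening: 0.0854
grasp_force: 0.0
```

```bash
python3 - <<'E'
from h import *
go(.370,.329,.205)
c=get_calibration("wrist");im=camera("wrist")[...,::-1];cv2.imwrite("pics/w2.png",im)
hsv=cv2.cvtColor(im,cv2.COLOR_BGR2HSV)
m=((hsv[...,1]<70)&(hsv[...,2]>90)).astype(np.uint8);m[340:]=0
n,l,s,ce=cv2.connectedComponentsWithStats(m)
for i in range(1,n):
    if s[i,4]>300: print(s[i],ce[i].round())
for z in(0,.045,.09): print(proj(c,[.370,.329,z]).round())
E
```

```text
pos [0.3697 0.3286 0.3197] turn [-0.    0.01  0.  ] then shift [ 0.01 -0.    2.87]
[543   0  17  45 618] [552.  18.]
[459  81  41  32 962] [480.  97.]
[  11  146   87  118 1356] [ 53. 205.]
[ 250  185   47   61 2296] [273. 215.]
[139 258  45  52 757] [159. 283.]
[371 259  44  50 722] [394. 283.]
[ 175  287   63   53 1488] [205. 323.]
[277. 199.]
[277. 211.]
[277. 227.]
```

View pics/w2.png

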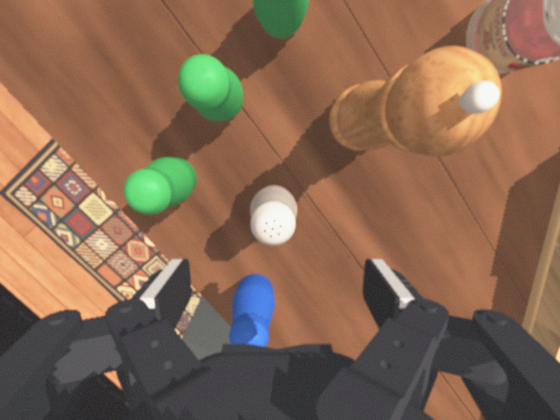

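The shaker is at (273,215), about 3 mm from the prediction, with clear space for both fingers. Descend and grip.

>>> {"op": "carry_out", "data": {"targets": "0.07 -0.07 0.5 0 0 0 1;0 0 0.5 0 0 0 1;0 0 0.5 0 0 0 1;0 0 0.5 0 0 0 1;0 0 0.5 0 0 0 1;0 0 0.37 0 0 0 1;0 0 0 0 0 0 1;0 0 0 0 0 0 0.4"}}

```text
time: 4.25
ee_pos: [0.3701, 0.3329, 0.2066]
tcp_rot: [180.0, -0.1, 52.7]
wrist_force: [0.9, 0.4, -0.0]
opening: 0.0755
grasp_force: 0.0
```

>>> {"op": "carry_out", "data": {"targets": "0 0 0 0 0 0 0;0 0 0 0 0 0 -0.4;0 0 0 0 0 0 -1;0 0 0 0 0 0 -1;0 0 0 0 0 0 -1;0 0 0 0 0 0 -1;0 0 0 0 0 0 -1;0 0 0 0 0 0 -1"}}

```text
time: 4.92
ee_pos: [0.37, 0.3332, 0.2076]
tcp_rot: [180.0, -0.2, 52.7]
wrist_force: [-0.8, -0.6, 8.0]
opening: 0.0378
grasp_force: 39.5
```

```bash
python3 - <<'E'
from h import *
go(.481,-.080,.30)
E
```

```text
pos [0.37   0.3332 0.2076] turn [ 0.   -0.04 -0.  ] then shift [-6.54  8.46 -2.31]
```

>>> {"op": "carry_out", "data": {"targets": "0 0 -0.1 0 0 0 -1;0 0 -0.3 0 0 0 -1;0 0 -0.4 0 0 0 -1;0 0 -0.5 0 0 0 -1;0 0 -0.5 0 0 0 -1;0 0 -0.5 0 0 0 -1;0 0 0 0 0 0 -1;0 0 0 0 0 0 -1"}}

```text
time: 5.58
ee_pos: [0.3698, 0.3329, 0.2994]
tcp_rot: [180.0, -0.2, 52.7]
wrist_force: [-0.9, 0.9, -1.3]
opening: 0.0379
grasp_force: 39.8
```

```bash
python3 - <<'E'
from h import *
go(.481,-.080,.30)
o=monitor.get_obs();print(o["opening"],o["grasp_force"],o["wrist_force"])
cv2.imwrite("pics/w3.png",camera("wrist")[...,::-1])
E
```

```text
pos [0.3698 0.3329 0.2994] turn [ 0.   -0.04 -0.  ] then shift [-6.53  8.46 -0.01]
0.03792658199606376 39.77367020677775 [-0.88405626  0.9138038  -1.34033148]
```

View pics/w3.png

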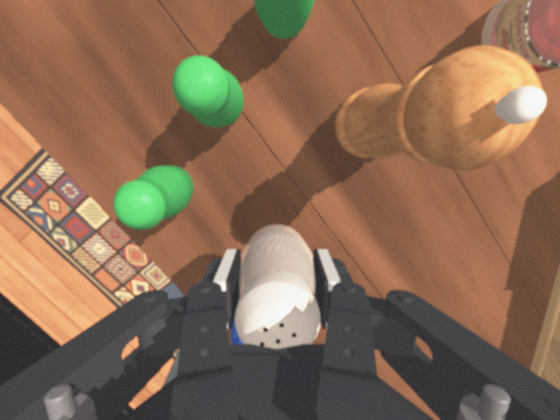

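The shaker is held upright between the pads. Carry it to the shallowest well.

>>> {"op": "carry_out", "data": {"targets": "-0.23 0.34 0 0 0 0 -1;-0.45 0.58 0 0 0 0 -1;-0.45 0.58 0 0 0 0 -1;-0.45 0.58 0 0 0 0 -1;-0.45 0.58 0 0 0 0 -1;-0.45 0.58 0 0 0 0 -1;-0.45 0.58 0 0 0 0 -1;-0.45 0.58 0 0 0 0 -1"}}

```text
time: 6.3
ee_pos: [0.4276, 0.1171, 0.2965]
tcp_rot: [-179.9, 0.0, 52.8]
wrist_force: [1.0, -0.7, -0.7]
opening: 0.0376
grasp_force: 39.8
```

>>> {"op": "carry_out", "data": {"targets": "-0.45 0.58 0 0 0 0 -1;-0.45 0.58 0 0 0 0 -1;-0.45 0.58 0 0 0 0 -1;-0.45 0.58 0 0 0 0 -1;-0.45 0.58 0 0 0 0 -1;-0.45 0.58 0 0 0 0 -1;-0.45 0.58 0 0 0 0 -1;0 0 0 0 0 0 -1"}}

```text
time: 6.97
ee_pos: [0.4813, -0.0836, 0.296]
tcp_rot: [-180.0, 0.0, 52.6]
wrist_force: [0.8, 0.1, -1.4]
opening: 0.0379
grasp_force: 39.9
```

```bash
python3 - <<'E'
from h import *
go(.481,-.080,.25)
c=get_calibration("wrist");im=camera("wrist")[...,::-1].copy();cv2.imwrite("pics/w4.png",im)
for p in [(.641,.133,.068),(.584,.059,.056),(.530,-.015,.044),(.481,-.080,.032)]:
    q=proj(c,p);print(q.round());cv2.circle(im,tuple(int(round(t)) for t in q),3,(0,0,255),-1)
cv2.imwrite("pics/w4a.png",im)
E
```

```text
pos [ 0.4813 -0.0836  0.296 ] turn [-0.01  0.   -0.03] then shift [ 0.07 -0.06  1.15]
[ 267. -318.]
[268. -58.]
[273. 107.]
[274. 212.]
```

View pics/w4a.png

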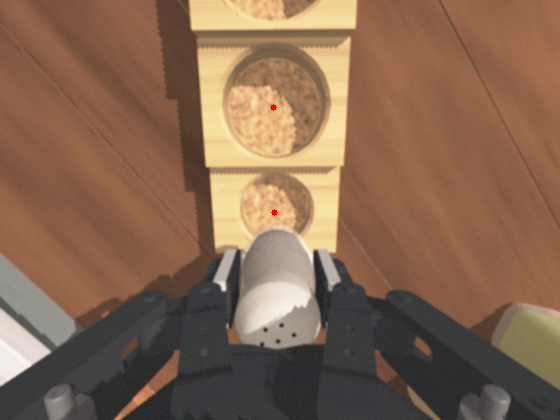

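W4's rim centre is at about (277,209) and W3's at (276,101), so both lie 2–4 mm further along the row. Correct for that and descend.

>>> {"op": "carry_out", "data": {"targets": "0.13 -0.02 0 0 0 0 -1;0 0 0.3 0 0 0 -1;0 0 0.3 0 0 0 -1;0 0 0.3 0 0 0 -1;0 0 0.3 0 0 0 -1;0 0 0.25 0 0 0 -1;0 0 0.15 0 0 0 -1;0 0 0 0 0 0 -1"}}

```text
time: 7.68
ee_pos: [0.4829, -0.0751, 0.2315]
tcp_rot: [-179.9, -0.0, 52.8]
wrist_force: [-0.0, -0.3, -0.7]
opening: 0.0378
grasp_force: 39.9
```

>>> {"op": "carry_out", "data": {"targets": "0 0 0.05 0 0 0 -1;0 0 0.05 0 0 0 -1;0 0 0.05 0 0 0 -1;0 0 0.05 0 0 0 -1;0 0 0 0 0 0 -1;0 0 0 0 0 0 -1;0 0 0 0 0 0 -1;0 0 0 0 0 0 -1"}}

```text
time: 8.35
ee_pos: [0.4835, -0.0754, 0.2255]
tcp_rot: [180.0, -0.1, 52.7]
wrist_force: [0.3, 0.4, -2.4]
opening: 0.0378
grasp_force: 39.9
```

>>> {"op": "carry_out", "data": {"targets": "-0.05 0.06 0 0 0 0 -1;0 0 0.04 0 0 0 -1;0 0 0.03 0 0 0 -1;0 0 0.03 0 0 0 -1;0 0 0.03 0 0 0 -1;0 0 0.03 0 0 0 -1;0 0 0 0 0 0 -1;0 0 0 0 0 0 -1"}}

```text
time: 9.02
ee_pos: [0.4841, -0.0784, 0.2196]
tcp_rot: [180.0, -0.1, 52.7]
wrist_force: [-2.6, 0.8, 5.0]
opening: 0.0381
grasp_force: 40.9
```

Contact at the expected height, so release gently and lift.

>>> {"op": "carry_out", "data": {"targets": "0 0 0 0 0 0 -0.08;0 0 0 0 0 0 0;0 0 0 0 0 0 0.2;0 0 0 0 0 0 0.5;0 0 0 0 0 0 1;0 0 0 0 0 0 1;0 0 -0.3 0 0 0 1;0 0 -0.7 0 0 0 1"}}

```text
time: 9.68
ee_pos: [0.4831, -0.0783, 0.2568]
tcp_rot: [-179.7, 0.1, 52.7]
wrist_force: [0.0, -0.3, -0.1]
opening: 0.0851
grasp_force: 0.0
```

>>> {"op": "carry_out", "data": {"targets": "0 0 -0.9 0 0 0 1;0 0 -0.9 0 0 0 1;0 0 -0.5 0 0 0 1;0 0 0 0 0 0 1;0 0 0 0 0 0 1;0 0 0 0 0 0 1;0 0 0 0 0 0 1;0 0 0 0 0 0 1"}}

```text
time: 10.35
ee_pos: [0.4838, -0.0785, 0.3499]
tcp_rot: [-179.9, -0.0, 52.7]
wrist_force: [0.1, 0.3, -0.2]
opening: 0.0856
grasp_force: 0.0
```

```bash
python3 - <<'E'
from h import *
go(.500,-.361,.36)
im=camera("wrist")[...,::-1];b=camera("scene")[...,::-1]
cv2.imwrite("pics/m1.png",np.hstack([im[120:420,150:450],cv2.resize(b[140:300,230:390],(300,300))]))
E
```

```text
pos [ 0.4838 -0.0785  0.3499] turn [-0.02 -0.   -0.  ] then shift [-5.38  4.6  -0.25]
```

View pics/m1.png

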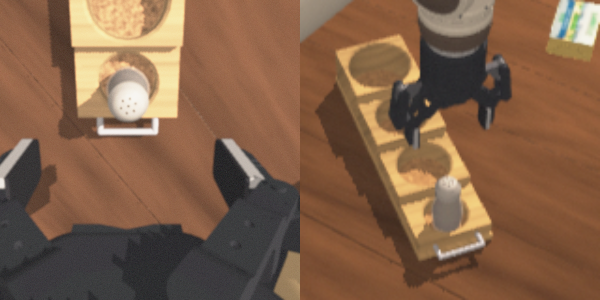

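The shaker stands upright in its well. Next is the candle.

>>> {"op": "carry_out", "data": {"targets": "-0.6 0.5 -0.3 0 0 0 1;-0.7 0.6 0 0 0 0 1;-0.7 0.6 0 0 0 0 1;-0.7 0.6 0 0 0 0 1;-0.7 0.6 0 0 0 0 1;-0.7 0.6 0 0 0 0 1;-0.7 0.6 0 0 0 0 1;-0.58 0.5 0 0 0 0 1"}}

```text
time: 11.12
ee_pos: [0.4998, -0.3636, 0.3619]
tcp_rot: [-180.0, -0.1, 52.7]
wrist_force: [0.9, 0.1, -0.1]
opening: 0.0852
grasp_force: 0.0
```

>>> {"op": "carry_out", "data": {"targets": "0 0 0 0 0 0 1;0 0 0 0 0 0 1;0 0 0 0 0 0 1;0 0 0 0 0 0 1;0 0 0 0 0 0 1;0 0 0 0 0 0 1;0 0 0 0 0 0 1;0 0 0 0 0 0 1"}}

```text
time: 11.78
ee_pos: [0.5003, -0.3607, 0.363]
tcp_rot: [180.0, -0.1, 52.8]
wrist_force: [0.1, -0.3, 0.1]
opening: 0.0852
grasp_force: 0.0
```

```bash
python3 - <<'E'
from h import *
go(.500,-.361,.255)
c=get_calibration("wrist");im=camera("wrist")[...,::-1].copy();cv2.imwrite("pics/w5.png",im)
for z in (0,.06,.12):
    q=proj(c,[.5,-.361,z]);print(q.round(),"px/mm",(np.linalg.norm(proj(c,[.501,-.361,z])-q)).round(2));cv2.circle(im,tuple(int(t) for t in q.round()),3,(0,0,255),-1)
cv2.imwrite("pics/w5a.png",im)
E
```

```text
pos [ 0.5003 -0.3607  0.363 ] turn [ 0.   -0.01  0.01] then shift [-0.01 -0.    2.7 ]
[277. 192.] px/mm 0.85
[276. 205.] px/mm 1.02
[276. 224.] px/mm 1.28
```

View pics/w5a.png

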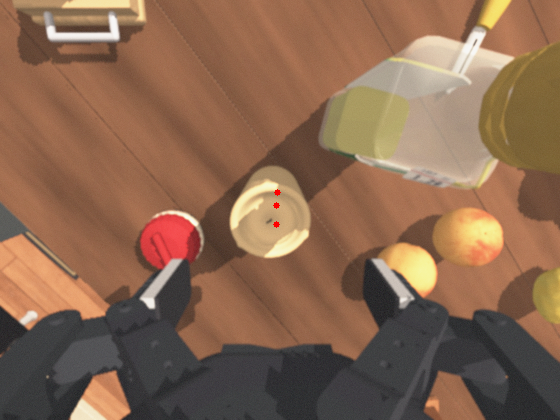

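The candle top is centred at (270,217), about 4 mm off the prediction. Adjust, descend and grip.

>>> {"op": "carry_out", "data": {"targets": "0.08 -0.1 0.3 0 0 0 1;0 0 0.5 0 0 0 1;0 0 0.5 0 0 0 1;0 0 0.5 0 0 0 1;0 0 0.5 0 0 0 1;0 0 0.4 0 0 0 1;0 0 0.3 0 0 0 1;0 0 0 0 0 0 1"}}

```text
time: 12.5
ee_pos: [0.4985, -0.3557, 0.24]
tcp_rot: [-179.8, -0.1, 52.7]
wrist_force: [-1.6, 0.5, -0.3]
opening: 0.0854
grasp_force: 0.0
```

>>> {"op": "carry_out", "data": {"targets": "0 0 0 0 0 0 0.7;0 0 0 0 0 0 0.4;0 0 0 0 0 0 0;0 0 0 0 0 0 -1;0 0 0 0 0 0 -1;0 0 0 0 0 0 -1;0 0 0 0 0 0 -1;0 0 0 0 0 0 -1"}}

```text
time: 13.17
ee_pos: [0.4993, -0.3562, 0.2443]
tcp_rot: [179.9, -0.1, 52.8]
wrist_force: [-1.6, 0.9, 5.1]
opening: 0.0595
grasp_force: 40.7
```

>>> {"op": "carry_out", "data": {"targets": "0 0 -0.1 0 0 0 -1;0 0 -0.3 0 0 0 -1;0 0 -0.5 0 0 0 -1;0 0 -0.5 0 0 0 -1;0 0 -0.5 0 0 0 -1;0 0 -0.5 0 0 0 -1;0 0 -0.2 0 0 0 -1;0 0 0 0 0 0 -1"}}

```text
time: 13.83
ee_pos: [0.4992, -0.3564, 0.3494]
tcp_rot: [179.8, -0.1, 52.7]
wrist_force: [0.5, -0.5, -4.1]
opening: 0.0592
grasp_force: 41.6
```

```bash
python3 - <<'E'
from h import *
go(.534,-.013,.345)
E
```

```text
pos [ 0.4992 -0.3564  0.3494] turn [ 0.04 -0.01 -0.  ] then shift [ 7.36 -4.5   0.11]
```

>>> {"op": "carry_out", "data": {"targets": "0.2 -0.1 -0.3 0 0 0 -1;0.4 -0.24 -0.3 0 0 0 -1;0.5 -0.3 -0.3 0 0 0 -1;0.5 -0.3 -0.1 0 0 0 -1;0.5 -0.3 0 0 0 0 -1;0.5 -0.3 0 0 0 0 -1;0.5 -0.3 0 0 0 0 -1;0.5 -0.3 0 0 0 0 -1"}}

```text
time: 14.5
ee_pos: [0.5178, -0.1881, 0.3861]
tcp_rot: [-179.9, -0.0, 52.8]
wrist_force: [0.0, -0.2, -3.6]
opening: 0.0589
grasp_force: 41.6
```

>>> {"op": "carry_out", "data": {"targets": "0.5 -0.3 0 0 0 0 -1;0.5 -0.3 0 0 0 0 -1;0.5 -0.3 0 0 0 0 -1;0.5 -0.3 0 0 0 0 -1;0.5 -0.3 0 0 0 0 -1;0.5 -0.3 0 0 0 0 -1;0.5 -0.3 0 0 0 0 -1;0.26 -0.26 0 0 0 0 -1"}}

```text
time: 15.17
ee_pos: [0.5338, -0.0106, 0.3861]
tcp_rot: [-179.9, -0.0, 52.8]
wrist_force: [0.5, 0.2, -3.4]
opening: 0.0592
grasp_force: 41.9
```

>>> {"op": "carry_out", "data": {"targets": "0 0 0 0 0 0 -1;0 0 0 0 0 0 -1;0 0 0 0 0 0 -1;0 0 0 0 0 0 -1;0 0 0 0 0 0 -1;0 0 0 0 0 0 -1;0 0 0 0 0 0 -1;0 0 0 0 0 0 -1"}}

```text
time: 15.83
ee_pos: [0.5339, -0.0133, 0.3871]
tcp_rot: [-180.0, -0.1, 52.7]
wrist_force: [0.3, -0.4, -4.6]
opening: 0.0591
grasp_force: 42.0
```

```bash
python3 - <<'E'
from h import *
go(.534,-.013,.29)
c=get_calibration("wrist");im=camera("wrist")[...,::-1].copy();cv2.imwrite("pics/w6.png",im)
for p in [(.641,.133,.068),(.584,.059,.056),(.534,-.013,.044),(.534,-.013,.16)]: print(proj(c,p).round())
# rim measure: print wood mask rows
hsv=cv2.cvtColor(im,cv2.COLOR_BGR2HSV)
m=((hsv[...,0]>14)&(hsv[...,0]<32)&(hsv[...,1]>60)&(hsv[...,2]>140)).astype(np.uint8)*255;m[290:]=0
cv2.imwrite("pics/w6m.png",m)
ct,h=cv2.findContours(m,cv2.RETR_CCOMP,cv2.CHAIN_APPROX_NONE)
for k,h_ in zip(ct,h[0]):
    if cv2.contourArea(k)>800: print("hole" if h_[3]>=0 else "outer",cv2.boundingRect(k),np.round(cv2.fitEllipse(k)[0]),np.round(cv2.fitEllipse(k)[1]))
E
```

```text
pos [ 0.5339 -0.0133  0.3871] turn [-0.   -0.01 -0.01] then shift [ 0.01 -0.    2.43]
[273.  -7.]
[273. 110.]
[277. 195.]
[276. 229.]
outer (206, 63, 149, 227) [277. 187.] [131. 293.]
hole (247, 160, 65, 43) [282. 178.] [30. 66.]
hole (241, 69, 75, 80) [280. 106.] [68. 77.]
outer (214, 0, 122, 62) [276.  30.] [ 72. 125.]
```

>>> {"op": "carry_out", "data": {"targets": "-0.03 0.05 0.3 0 0 0 -1;0 0 0.5 0 0 0 -1;0 0 0.5 0 0 0 -1;0 0 0.5 0 0 0 -1;0 0 0.4 0 0 0 -1;0 0 0.3 0 0 0 -1;0 0 0.2 0 0 0 -1;0 0 0 0 0 0 -1"}}

```text
time: 16.55
ee_pos: [0.5344, -0.0151, 0.277]
tcp_rot: [-179.9, 0.0, 52.7]
wrist_force: [0.2, -0.0, -4.7]
opening: 0.059
grasp_force: 42.0
```

>>> {"op": "carry_out", "data": {"targets": "0 0 0.1 0 0 0 -1;0 0 0.1 0 0 0 -1;0 0 0.1 0 0 0 -1;0 0 0.06 0 0 0 -1;0 0 0 0 0 0 -1;0 0 0 0 0 0 -1;0 0 0 0 0 0 -1;0 0 0 0 0 0 -1"}}

```text
time: 17.22
ee_pos: [0.5349, -0.015, 0.265]
tcp_rot: [180.0, -0.1, 52.7]
wrist_force: [-0.1, 0.7, -3.5]
opening: 0.0592
grasp_force: 42.1
```

```bash
python3 - <<'E'
from h import *
go(.534,-.013,.2563)
E
```

```text
pos [ 0.5349 -0.015   0.265 ] turn [ 0.   -0.02 -0.  ] then shift [ 0.03 -0.05  0.22]
```

>>> {"op": "carry_out", "data": {"targets": "0 0 0.06 0 0 0 -1;0 0 0.05 0 0 0 -1;0 0 0.04 0 0 0 -1;0 0 0.03 0 0 0 -1;0 0 0.03 0 0 0 -1;0 0 0.02 0 0 0 -1;0 0 0 0 0 0 -1;0 0 0 0 0 0 -1"}}

```text
time: 17.88
ee_pos: [0.5348, -0.0148, 0.2564]
tcp_rot: [180.0, -0.1, 52.8]
wrist_force: [-3.4, 2.5, 5.0]
opening: 0.0592
grasp_force: 43.3
```

>>> {"op": "carry_out", "data": {"targets": "0 0 0 0 0 0 0.45;0 0 0 0 0 0 0.55;0 0 0 0 0 0 0.7;0 0 0 0 0 0 1;0 0 0 0 0 0 1;0 0 -0.2 0 0 0 1;0 0 -0.5 0 0 0 1;0 0 -0.8 0 0 0 1"}}

```text
time: 18.55
ee_pos: [0.5342, -0.0151, 0.3139]
tcp_rot: [-179.8, 0.1, 52.7]
wrist_force: [1.0, 0.2, 0.3]
opening: 0.0851
grasp_force: 0.0
```

>>> {"op": "carry_out", "data": {"targets": "0 0 -0.8 0 0 0 1;0 0 -0.8 0 0 0 1;0 0 -0.5 0 0 0 1;0 0 0 0 0 0 1;0 0 0 0 0 0 1;0 0 0 0 0 0 1;0 0 0 0 0 0 1;0 0 0 0 0 0 1"}}

```text
time: 19.22
ee_pos: [0.5346, -0.0151, 0.3983]
tcp_rot: [-179.9, -0.0, 52.7]
wrist_force: [-0.2, -0.2, -0.9]
opening: 0.0854
grasp_force: 0.0
```

```bash
python3 - <<'E'
from h import *
go(.483,.344,.40)
c=get_calibration("wrist");im=camera("wrist")[...,::-1].copy();cv2.imwrite("pics/w7.png",im)
print([proj(c,p).round() for p in [(.641,.133,.068),(.588,.056,.056),(.5348,-.0148,.13)]])
E
```

```text
pos [ 0.5346 -0.0151  0.3983] turn [-0.02 -0.   -0.  ] then shift [ 6.37 -6.46 -0.04]
[array([272.,  -3.]), array([277., 109.]), array([277., 213.])]
```

View pics/w7.png

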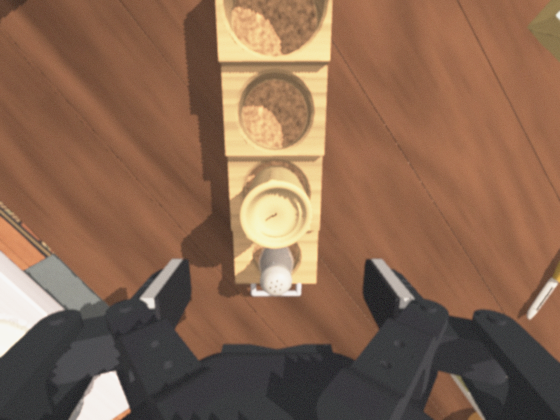

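The candle stands in its well. W2's rim at (276,111) confirms (.588,.056), and W1's centre is at about x=279, giving (.645,.127). Next is the mill.

>>> {"op": "carry_out", "data": {"targets": "0.57 -0.58 0 0 0 0 1;0.57 -0.58 0 0 0 0 1;0.57 -0.58 0 0 0 0 1;0.57 -0.58 0 0 0 0 1;0.57 -0.58 0 0 0 0 1;0.57 -0.58 0 0 0 0 1;0.57 -0.58 0 0 0 0 1;0.57 -0.58 0 0 0 0 1"}}

```text
time: 19.93
ee_pos: [0.4968, 0.2439, 0.3992]
tcp_rot: [-180.0, -0.0, 52.7]
wrist_force: [0.7, -0.6, -0.6]
opening: 0.0857
grasp_force: 0.0
```

>>> {"op": "carry_out", "data": {"targets": "0.57 -0.58 0 0 0 0 1;0.57 -0.58 0 0 0 0 1;0.57 -0.58 0 0 0 0 1;0.1 -0.08 0 0 0 0 1;0 0 0 0 0 0 1;0 0 0 0 0 0 1;0 0 0 0 0 0 1;0 0 0 0 0 0 1"}}

```text
time: 20.6
ee_pos: [0.4836, 0.3429, 0.4]
tcp_rot: [180.0, -0.1, 52.7]
wrist_force: [-0.0, -1.0, -0.9]
opening: 0.0855
grasp_force: 0.0
```

```bash
python3 - <<'E'
from h import *
go(.483,.344,.289)
c=get_calibration("wrist");im=camera("wrist")[...,::-1].copy();cv2.imwrite("pics/w8.png",im)
for z in (.141,.168):
    q=proj(c,[.483,.344,z]);print(z,q.round(),"px/mm",(np.linalg.norm(proj(c,[.484,.344,z])-q)).round(2))
hsv=cv2.cvtColor(im,cv2.COLOR_BGR2HSV)
def comps(m,a):
    n,l,s,ce=cv2.connectedComponentsWithStats(m.astype(np.uint8))
    for i in range(1,n):
        if s[i,4]>a: print(s[i],ce[i].round())
R=np.s_[130:300,190:370]
h=hsv[R]
print("knob");comps((h[...,1]<60)&(h[...,2]>120),40)
print("wood");comps((h[...,1]>150)&(h[...,2]>150),400)
E
```

```text
pos [0.4836 0.3429 0.4   ] turn [ 0.   -0.01 -0.02] then shift [ 0.01 -0.03  2.77]
0.141 [275. 217.] px/mm 1.2
0.168 [275. 227.] px/mm 1.34
knob
[172   0   8  23 120] [177.   9.]
[ 77  89  16  16 199] [85. 96.]
wood
```

The mill knob measures (275,226) against a predicted (275,227), so descend straight down.

>>> {"op": "carry_out", "data": {"targets": "0.01 -0.03 0.3 0 0 0 1;0 0 0.5 0 0 0 1;0 0 0.5 0 0 0 1;0 0 0.5 0 0 0 1;0 0 0.5 0 0 0 1;0 0 0.3 0 0 0 1;0 0 0.17 0 0 0 1;0 0 0 0 0 0 1"}}

```text
time: 21.32
ee_pos: [0.4827, 0.3446, 0.2879]
tcp_rot: [-180.0, 0.0, 52.7]
wrist_force: [-1.0, -1.2, -0.2]
opening: 0.0853
grasp_force: 0.0
```

>>> {"op": "carry_out", "data": {"targets": "0 0 0 0 0 0 0.7;0 0 0 0 0 0 0.4;0 0 0 0 0 0 0.2;0 0 0 0 0 0 0;0 0 0 0 0 0 -1;0 0 0 0 0 0 -1;0 0 0 0 0 0 -1;0 0 0 0 0 0 -1"}}

```text
time: 21.98
ee_pos: [0.4828, 0.3455, 0.2907]
tcp_rot: [180.0, -0.2, 52.8]
wrist_force: [-0.8, 0.5, 5.9]
opening: 0.0466
grasp_force: 40.9
```

>>> {"op": "carry_out", "data": {"targets": "0 0 -0.1 0 0 0 -1;0 0 -0.3 0 0 0 -1;0 0 -0.5 0 0 0 -1;0 0 -0.6 0 0 0 -1;0 0 -0.6 0 0 0 -1;0 0 -0.6 0 0 0 -1;0 0 -0.3 0 0 0 -1;0 0 0 0 0 0 -1"}}

```text
time: 22.65
ee_pos: [0.4826, 0.3451, 0.4132]
tcp_rot: [179.9, -0.4, 52.7]
wrist_force: [-0.1, -0.1, -2.5]
opening: 0.0463
grasp_force: 41.4
```

```bash
python3 - <<'E'
from h import *
go(.588,.056,.40)
E
```

```text
pos [0.4826 0.3451 0.4132] turn [ 0.02 -0.06 -0.  ] then shift [-4.16  6.47  0.33]
```

>>> {"op": "carry_out", "data": {"targets": "-0.13 0.23 0 0 0 0 -1;-0.31 0.48 0 0 0 0 -1;-0.31 0.48 0 0 0 0 -1;-0.31 0.48 0 0 0 0 -1;-0.31 0.48 0 0 0 0 -1;-0.31 0.48 0 0 0 0 -1;-0.31 0.48 0 0 0 0 -1;-0.31 0.48 0 0 0 0 -1"}}

```text
time: 23.32
ee_pos: [0.5414, 0.1832, 0.4073]
tcp_rot: [-179.9, 0.1, 52.7]
wrist_force: [-0.6, -0.1, -1.9]
opening: 0.0463
grasp_force: 41.5
```

>>> {"op": "carry_out", "data": {"targets": "-0.31 0.48 0 0 0 0 -1;-0.31 0.48 0 0 0 0 -1;-0.31 0.48 0 0 0 0 -1;-0.31 0.48 0 0 0 0 -1;-0.31 0.48 0 0 0 0 -1;-0.31 0.48 0 0 0 0 -1;0 0 0 0 0 0 -1;0 0 0 0 0 0 -1"}}

```text
time: 23.98
ee_pos: [0.588, 0.0544, 0.4072]
tcp_rot: [-179.9, 0.0, 52.6]
wrist_force: [0.3, -0.9, -1.3]
opening: 0.0465
grasp_force: 41.6
```

```bash
python3 - <<'E'
from h import *
go(.588,.056,.3027)
c=get_calibration("wrist");im=camera("wrist")[...,::-1].copy();cv2.imwrite("pics/w9.png",im)
hsv=cv2.cvtColor(im,cv2.COLOR_BGR2HSV)
m=((hsv[...,0]>14)&(hsv[...,0]<32)&(hsv[...,1]>60)&(hsv[...,2]>140)).astype(np.uint8)*255;m[290:]=0
ct,h=cv2.findContours(m,cv2.RETR_CCOMP,cv2.CHAIN_APPROX_NONE)
for k,h_ in zip(ct,h[0]):
    if cv2.contourArea(k)>800: print("hole" if h_[3]>=0 else "outer",cv2.boundingRect(k))
print([proj(c,p).round() for p in [(.645,.127,.068),(.588,.056,.056)]])
E
```

```text
pos [0.588  0.0544 0.4072] turn [-0.02  0.01 -0.02] then shift [ 0.03 -0.02  2.61]
outer (258, 244, 62, 46)
outer (505, 51, 55, 97)
outer (218, 47, 110, 206)
hole (236, 53, 84, 96)
[array([279., 105.]), array([276., 192.])]
```

>>> {"op": "carry_out", "data": {"targets": "0.03 -0.02 0.3 0 0 0 -1;0 0 0.4 0 0 0 -1;0 0 0.4 0 0 0 -1;0 0 0.4 0 0 0 -1;0 0 0.3 0 0 0 -1;0 0 0.2 0 0 0 -1;0 0 0.15 0 0 0 -1;0 0 0 0 0 0 -1"}}

```text
time: 24.7
ee_pos: [0.5877, 0.0578, 0.3216]
tcp_rot: [-179.9, -0.0, 52.8]
wrist_force: [-0.6, 1.2, -2.3]
opening: 0.0465
grasp_force: 41.6
```

>>> {"op": "carry_out", "data": {"targets": "0 0 0.06 0 0 0 -1;0 0 0.06 0 0 0 -1;0 0 0.06 0 0 0 -1;0 0 0.06 0 0 0 -1;0 0 0 0 0 0 -1;0 0 0 0 0 0 -1;0 0 0 0 0 0 -1;0 0 0 0 0 0 -1"}}

```text
time: 25.37
ee_pos: [0.588, 0.0576, 0.3134]
tcp_rot: [180.0, -0.1, 52.7]
wrist_force: [0.7, 0.4, -1.8]
opening: 0.0468
grasp_force: 41.6
```

>>> {"op": "carry_out", "data": {"targets": "0 0 0.06 0 0 0 -1;0 0 0.06 0 0 0 -1;0 0 0.04 0 0 0 -1;0 0 0.04 0 0 0 -1;0 0 0.03 0 0 0 -1;0 0 0.03 0 0 0 -1;0 0 0.02 0 0 0 -1;0 0 0 0 0 0 -1"}}

```text
time: 26.03
ee_pos: [0.588, 0.0576, 0.3028]
tcp_rot: [180.0, -0.1, 52.7]
wrist_force: [-3.0, -0.0, 4.1]
opening: 0.0467
grasp_force: 42.2
```

>>> {"op": "carry_out", "data": {"targets": "0 0 0 0 0 0 0.15;0 0 0 0 0 0 0.3;0 0 0 0 0 0 0.5;0 0 0 0 0 0 1;0 0 0 0 0 0 1;0 0 0 0 0 0 1;0 0 -0.3 0 0 0 1;0 0 -0.6 0 0 0 1"}}

```text
time: 26.7
ee_pos: [0.5875, 0.0575, 0.3362]
tcp_rot: [-179.8, 0.1, 52.7]
wrist_force: [-0.2, 0.2, -0.3]
opening: 0.0852
grasp_force: 0.0
```

>>> {"op": "carry_out", "data": {"targets": "0 0 -0.8 0 0 0 1;0 0 -0.8 0 0 0 1;0 0 -0.8 0 0 0 1;0 0 -0.8 0 0 0 1;0 0 -0.3 0 0 0 1;0 0 0 0 0 0 1;0 0 0 0 0 0 1;0 0 0 0 0 0 1"}}

```text
time: 27.37
ee_pos: [0.588, 0.0574, 0.4773]
tcp_rot: [-180.0, -0.0, 52.7]
wrist_force: [-0.5, -0.4, -1.2]
opening: 0.0853
grasp_force: 0.0
```

```bash
python3 - <<'E'
from h import *
go(.607,-.345,.48)
c=get_calibration("wrist");im=camera("wrist")[...,::-1].copy();cv2.imwrite("pics/w10.png",im)
h=cv2.cvtColor(im,cv2.COLOR_BGR2HSV)
m=((h[...,1]<60)&(h[...,2]>130)).astype(np.uint8);n,l,s,ce=cv2.connectedComponentsWithStats(m[150:300,200:350])
print([(s[i].tolist(),ce[i].round()+[200,150]) for i in range(1,n) if s[i,4]>40]); print(proj(c,(.588,.056,.180)))
E
```

```text
pos [0.588  0.0574 0.4773] turn [-0.01 -0.01 -0.  ] then shift [-7.72  6.47 -0.07]
[([72, 51, 12, 12, 115], array([278., 207.])), ([73, 99, 25, 9, 46], array([285., 251.])), ([56, 113, 32, 28, 366], array([269., 280.])), ([65, 141, 25, 9, 161], array([279., 296.]))]
[277.81069526 206.64363484]
```

The mill knob is at (278,207), just where an upright mill should show it. Now the bottle.

>>> {"op": "carry_out", "data": {"targets": "-0.64 0.54 -0.3 0 0 0 1;-0.64 0.54 0 0 0 0 1;-0.64 0.54 0 0 0 0 1;-0.64 0.54 0 0 0 0 1;-0.64 0.54 0 0 0 0 1;-0.64 0.54 0 0 0 0 1;-0.64 0.54 0 0 0 0 1;-0.64 0.54 0 0 0 0 1"}}

```text
time: 28.08
ee_pos: [0.6012, -0.2119, 0.4886]
tcp_rot: [-179.9, -0.0, 52.7]
wrist_force: [0.1, 0.9, 0.4]
opening: 0.0857
grasp_force: 0.0
```

>>> {"op": "carry_out", "data": {"targets": "-0.64 0.54 0 0 0 0 1;-0.64 0.54 0 0 0 0 1;-0.64 0.54 0 0 0 0 1;-0.64 0.54 0 0 0 0 1;0 0 0 0 0 0 1;0 0 0 0 0 0 1;0 0 0 0 0 0 1;0 0 0 0 0 0 1"}}

```text
time: 28.75
ee_pos: [0.6082, -0.343, 0.4898]
tcp_rot: [-180.0, -0.1, 52.8]
wrist_force: [-0.4, -0.4, 0.2]
opening: 0.0854
grasp_force: 0.0
```

```bash
python3 - <<'E'
from h import *
go(.607,-.345,.407)
print(monitor.get_obs()["q"].round(1))
c=get_calibration("wrist");im=camera("wrist")[...,::-1].copy();cv2.imwrite("pics/w11.png",im)
q=proj(c,[.607,-.345,.268]);print(q.round(),"px/mm",(np.linalg.norm(proj(c,[.608,-.345,.268])-q)).round(2))
h=cv2.cvtColor(im,cv2.COLOR_BGR2HSV)
m=((h[...,0]>18)&(h[...,0]<34)&(h[...,1]>130)&(h[...,2]>110)).astype(np.uint8);m[330:]=0
n,l,s,ce=cv2.connectedComponentsWithStats(m)
for i in range(1,n):
    if s[i,4]>150: print(s[i],ce[i].round())
E
```

```text
pos [ 0.6082 -0.343   0.4898] turn [-0.   -0.01  0.01] then shift [-0.06  0.01  2.07]
[-2.940e+01  3.420e+01  5.740e+01  1.133e+02  1.000e-01  9.780e+01]
[277. 236.] px/mm 1.4
[ 360   44   43   76 1199] [381.  80.]
[ 428  188  102  116 1802] [460. 228.]
[260 207  43  21 339] [282. 215.]
[418 274  35  36 438] [431. 289.]
```

```bash
python3 - <<'E'
from h import *
im=cv2.imread("pics/w11.png");h=cv2.cvtColor(im,cv2.COLOR_BGR2HSV)
for y in range(190,275,4): print(y,h[y,281].tolist(),h[y,270].tolist())
for x in range(250,316,5): print(x,h[235,x].tolist())
E
```

```text
190 [26, 66, 237] [26, 74, 233]
194 [26, 73, 233] [25, 79, 227]
198 [26, 76, 229] [24, 83, 220]
202 [24, 84, 218] [23, 93, 205]
206 [20, 124, 212] [23, 80, 198]
210 [19, 153, 201] [19, 117, 181]
214 [19, 151, 204] [19, 141, 157]
218 [24, 102, 245] [19, 145, 180]
222 [24, 98, 245] [25, 93, 245]
226 [24, 104, 245] [24, 97, 245]
230 [24, 101, 244] [24, 98, 244]
234 [24, 95, 244] [24, 102, 244]
238 [23, 106, 243] [23, 104, 243]
242 [24, 97, 244] [23, 101, 243]
246 [24, 105, 243] [23, 105, 242]
250 [24, 112, 243] [23, 109, 242]
254 [22, 107, 242] [23, 109, 241]
258 [23, 104, 242] [18, 129, 224]
262 [16, 127, 175] [11, 127, 114]
266 [11, 127, 122] [10, 126, 117]
270 [11, 130, 116] [12, 125, 118]
274 [10, 132, 120] [11, 126, 127]
250 [12, 131, 125]
255 [10, 84, 149]
260 [23, 111, 241]
265 [23, 103, 243]
270 [23, 102, 244]
275 [23, 100, 244]
280 [24, 100, 244]
285 [23, 106, 244]
290 [23, 105, 243]
295 [23, 95, 244]
300 [24, 102, 245]
305 [21, 126, 239]
310 [11, 129, 162]
315 [11, 132, 164]
```

The cap top is centred at (282,239), so I'm 2–4 mm off. Adjust, descend and grip.

>>> {"op": "carry_out", "data": {"targets": "-0.11 0.1 0 0 0 0 1;0 0 0.4 0 0 0 1;0 0 0.4 0 0 0 1;0 0 0.4 0 0 0 1;0 0 0.4 0 0 0 1;0 0 0.3 0 0 0 1;0 0 0.17 0 0 0 1;0 0 0 0 0 0 1", "newtons": 60}}

```text
time: 29.47
ee_pos: [0.6088, -0.3494, 0.4057]
tcp_rot: [-179.9, -0.1, 52.8]
wrist_force: [-1.0, 0.8, 0.7]
opening: 0.0856
grasp_force: 0.0
```

>>> {"op": "carry_out", "data": {"targets": "0 0 0 0 0 0 0.6;0 0 0 0 0 0 0.3;0 0 0 0 0 0 0.1;0 0 0 0 0 0 -0.1;0 0 0 0 0 0 -0.4;0 0 0 0 0 0 -1;0 0 0 0 0 0 -1;0 0 0 0 0 0 -1"}}

```text
time: 30.13
ee_pos: [0.6087, -0.3498, 0.4083]
tcp_rot: [179.9, -0.1, 52.7]
wrist_force: [-0.3, -0.2, 6.4]
opening: 0.038
grasp_force: 58.3
```

>>> {"op": "carry_out", "data": {"targets": "0 0 0 0 0 0 -1;0 0 0 0 0 0 -1;0 0 -0.1 0 0 0 -1;0 0 -0.2 0 0 0 -1;0 0 -0.3 0 0 0 -1;0 0 -0.3 0 0 0 -1;0 0 0 0 0 0 -1;0 0 0 0 0 0 -1"}}

```text
time: 30.8
ee_pos: [0.6091, -0.3501, 0.4424]
tcp_rot: [-180.0, -0.1, 52.7]
wrist_force: [-0.1, 0.6, -7.1]
opening: 0.038
grasp_force: 58.4
```

```bash
python3 - <<'E'
from h import *
go(.647,.130,.51)
E
```

```text
pos [ 0.6091 -0.3501  0.4424] turn [-0.   -0.01 -0.  ] then shift [10.13 -6.51 -1.69]
```

Lifted (about 7 N). Carry it around the outside of the mill, ramping gently.

>>> {"op": "carry_out", "data": {"targets": "0.05 -0.02 -0.2 0 0 0 -1;0.1 -0.05 -0.2 0 0 0 -1;0.15 -0.07 -0.2 0 0 0 -1;0.2 -0.1 -0.25 0 0 0 -1;0.25 -0.12 -0.25 0 0 0 -1;0.3 -0.15 -0.25 0 0 0 -1;0.35 -0.17 -0.2 0 0 0 -1;0.4 -0.2 -0.15 0 0 0 -1"}}

```text
time: 31.47
ee_pos: [0.6246, -0.2706, 0.5111]
tcp_rot: [-180.0, -0.1, 52.7]
wrist_force: [-0.1, 0.1, -5.0]
opening: 0.0374
grasp_force: 58.7
```

>>> {"op": "carry_out", "data": {"targets": "0.4 -0.2 0 0 0 0 -1;0.4 -0.2 0 0 0 0 -1;0.4 -0.2 0 0 0 0 -1;0.4 -0.2 0 0 0 0 -1;0.4 -0.2 0 0 0 0 -1;0.4 -0.2 0 0 0 0 -1;0.4 -0.2 0 0 0 0 -1;0.4 -0.2 0 0 0 0 -1"}}

```text
time: 32.13
ee_pos: [0.6511, -0.1291, 0.5107]
tcp_rot: [-180.0, -0.1, 52.8]
wrist_force: [0.4, 0.3, -4.7]
opening: 0.0379
grasp_force: 58.7
```

```bash
python3 - <<'E'
from h import *
go(.69,.06,.51);print(monitor.get_obs()["q"].round(1))
E
```

```text
pos [ 0.6511 -0.1291  0.5107] turn [-0.01 -0.01  0.  ] then shift [ 4.35 -2.09  0.02]
[-1.120e+01  2.860e+01  5.190e+01  1.132e+02  1.000e-01  1.160e+02]
```

>>> {"op": "carry_out", "data": {"targets": "0.4 -0.2 0 0 0 0 -1;0.4 -0.2 0 0 0 0 -1;0.4 -0.2 0 0 0 0 -1;0.4 -0.2 0 0 0 0 -1;0.4 -0.2 0 0 0 0 -1;0.4 -0.2 0 0 0 0 -1;0.4 -0.2 0 0 0 0 -1;0.4 -0.2 0 0 0 0 -1"}}

```text
time: 32.8
ee_pos: [0.6775, 0.0115, 0.5109]
tcp_rot: [-180.0, -0.1, 52.8]
wrist_force: [0.4, -0.8, -5.3]
opening: 0.0381
grasp_force: 58.7
```

>>> {"op": "carry_out", "data": {"targets": "0.35 -0.2 0 0 0 0 -1;0.28 -0.2 0 0 0 0 -1;0.22 -0.25 0 0 0 0 -1;0.2 -0.3 0 0 0 0 -1;0.15 -0.3 0 0 0 0 -1;0.1 -0.25 0 0 0 0 -1;0.1 -0.2 0 0 0 0 -1;0.05 -0.15 0 0 0 0 -1"}}

```text
time: 33.47
ee_pos: [0.6527, 0.1017, 0.5118]
tcp_rot: [180.0, -0.1, 52.8]
wrist_force: [0.4, 1.4, -5.3]
opening: 0.0378
grasp_force: 58.7
```

```bash
python3 - <<'E'
from h import *
go(.647,.130,.51)
E
```

```text
pos [0.6527 0.1017 0.5118] turn [ 0.   -0.02  0.  ] then shift [ 0.48 -0.54  0.04]
```

>>> {"op": "carry_out", "data": {"targets": "0.1 -0.1 0 0 0 0 -1;0.15 -0.15 0 0 0 0 -1;0.12 -0.15 0 0 0 0 -1;0.08 -0.1 0 0 0 0 -1;0.03 -0.04 0 0 0 0 -1;0 0 0 0 0 0 -1;0 0 0 0 0 0 -1;0 0 0 0 0 0 -1"}}

```text
time: 34.13
ee_pos: [0.6481, 0.1289, 0.5112]
tcp_rot: [180.0, -0.1, 52.7]
wrist_force: [1.0, -1.1, -5.3]
opening: 0.0377
grasp_force: 58.7
```

```bash
python3 - <<'E'
from h import *
go(.647,.130,.42)
out=[]
for n in ("wrist","scene","side"):
    c=get_calibration(n);im=camera(n)[...,::-1].copy()
    for p in [(.647,.130,.068),(.647,.130,.102)]: 
        q=tuple(int(t) for t in proj(c,p).round());print(n,q);cv2.circle(im,q,1,(0,0,255),-1)
    x,y=(277,180) if n=="wrist" else q
    r=130 if n=="wrist" else 70
    y0=max(y-r,0);x0=max(x-r,0)
    out.append(cv2.resize(im[y0:y0+2*r,x0:x0+2*r],(266,266)));print(x0,y0)
cv2.imwrite("pics/m2.png",np.hstack(out))
E
```

```text
pos [0.6481 0.1289 0.5112] turn [ 0.   -0.01 -0.  ] then shift [ 0.01 -0.04  2.28]
wrist (276, 180)
wrist (275, 185)
147 50
scene (273, 174)
scene (273, 165)
203 95
side (223, 231)
side (223, 224)
153 154
```

View pics/m2.png

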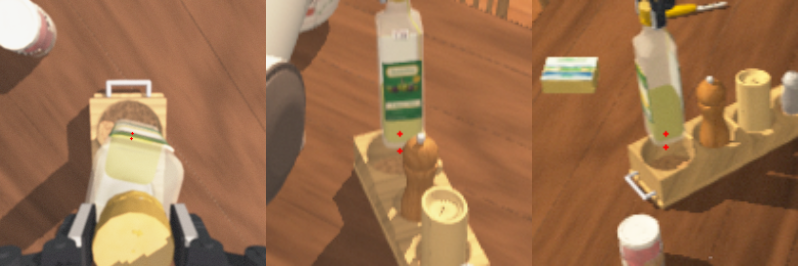

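```bash
python3 - <<'E'
from h import *
for n in ("side","scene"):
    c=get_calibration(n)
    x0,y0=(153,154) if n=="side" else (203,95); off=532 if n=="side" else 266
    for z in(.102,.22,.33,.37):
        q=(proj(c,(.648,.129,z))-[x0,y0])*1.9; print(n,z,(q+[off,0]).round())
E
```

```text
side 0.102 [664. 132.]
side 0.22 [658.  79.]
side 0.33 [652.  24.]
side 0.37 [650.   3.]
scene 0.102 [399. 133.]
scene 0.22 [398.  70.]
scene 0.33 [397.   3.]
scene 0.37 [396. -24.]
```

The bottle hangs upright over the well: its axis in the side view matches the computed vertical, (664,132) to (652,24). Lower it slowly.

>>> {"op": "carry_out", "data": {"targets": "0.01 -0.04 0.1 0 0 0 -1;0 0 0.2 0 0 0 -1;0 0 0.2 0 0 0 -1;0 0 0.2 0 0 0 -1;0 0 0.15 0 0 0 -1;0 0 0.1 0 0 0 -1;0 0 0.1 0 0 0 -1;0 0 0 0 0 0 -1"}}

```text
time: 34.95
ee_pos: [0.647, 0.1305, 0.4686]
tcp_rot: [-180.0, -0.0, 52.7]
wrist_force: [-0.8, -0.5, -6.6]
opening: 0.0377
grasp_force: 58.7
```

>>> {"op": "carry_out", "data": {"targets": "0 0 0.1 0 0 0 -1;0 0 0.15 0 0 0 -1;0 0 0.15 0 0 0 -1;0 0 0.15 0 0 0 -1;0 0 0.15 0 0 0 -1;0 0 0.1 0 0 0 -1;0 0 0.1 0 0 0 -1;0 0 0 0 0 0 -1"}}

```text
time: 35.62
ee_pos: [0.6471, 0.1305, 0.4322]
tcp_rot: [-180.0, -0.0, 52.7]
wrist_force: [-0.4, 0.1, -5.9]
opening: 0.0381
grasp_force: 58.7
```

>>> {"op": "carry_out", "data": {"targets": "0 0 0.07 0 0 0 -1;0 0 0.07 0 0 0 -1;0 0 0.05 0 0 0 -1;0 0 0.04 0 0 0 -1;0 0 0.03 0 0 0 -1;0 0 0.03 0 0 0 -1;0 0 0.02 0 0 0 -1;0 0 0 0 0 0 -1"}}

```text
time: 36.28
ee_pos: [0.6471, 0.1306, 0.4207]
tcp_rot: [-180.0, -0.1, 52.7]
wrist_force: [0.5, 0.3, -6.1]
opening: 0.0379
grasp_force: 58.7
```

>>> {"op": "carry_out", "data": {"targets": "0 0 0.02 0 0 0 -1;0 0 0.02 0 0 0 -1;0 0 0.02 0 0 0 -1;0 0 0 0 0 0 -1;0 0 0 0 0 0 -1;0 0 0 0 0 0 -1;0 0 0 0 0 0 -1;0 0 0 0 0 0 -1"}}

```text
time: 36.95
ee_pos: [0.6468, 0.1306, 0.4203]
tcp_rot: [179.9, -0.2, 52.8]
wrist_force: [-1.7, -0.1, 5.6]
opening: 0.0375
grasp_force: 61.1
```

Contact at exactly the expected height, so release and rise.

>>> {"op": "carry_out", "data": {"targets": "0 0 0 0 0 0 -0.08;0 0 0 0 0 0 0;0 0 0 0 0 0 0.2;0 0 0 0 0 0 0.5;0 0 0 0 0 0 1;0 0 0 0 0 0 1;0 0 -0.2 0 0 0 1;0 0 -0.4 0 0 0 1"}}

```text
time: 37.62
ee_pos: [0.6471, 0.1305, 0.4412]
tcp_rot: [-179.9, 0.1, 52.7]
wrist_force: [-0.8, 0.4, 0.6]
opening: 0.0854
grasp_force: 0.0
```

>>> {"op": "carry_out", "data": {"targets": "0 0 -0.5 0 0 0 1;0 0 -0.5 0 0 0 1;0 0 -0.5 0 0 0 1;0 0 -0.3 0 0 0 1;0 0 0 0 0 0 1;0 0 0 0 0 0 1;0 0 0 0 0 0 1;0 0 0 0 0 0 1"}}

```text
time: 38.28
ee_pos: [0.6472, 0.1305, 0.5133]
tcp_rot: [-179.9, 0.0, 52.7]
wrist_force: [-0.6, 0.9, -0.0]
opening: 0.0851
grasp_force: 0.0
```

```bash
python3 - <<'E'
from h import *
o=monitor.get_obs();print(o["ee_pos"],o["wrist_force"],o["opening"])
S=get_calibration("scene");D=get_calibration("side");s=camera("scene")[...,::-1];d=camera("side")[...,::-1];w=camera("wrist")[...,::-1]
W=get_calibration("wrist")
cv2.imwrite("pics/s_end.png",s);cv2.imwrite("pics/d_end.png",d)
print("cap predicted wrist",proj(W,(.647,.1306,.280)).round(),"scene",proj(S,(.647,.1306,.273)).round(),"side",proj(D,(.647,.1306,.273)).round())
def cap(im,x0,x1,y0,y1):
    h=cv2.cvtColor(im,cv2.COLOR_BGR2HSV)[y0:y1,x0:x1]
    m=((h[...,0]>17)&(h[...,0]<34)&(h[...,1]>90)&(h[...,2]>140)).astype(np.uint8)
    n,l,st,ce=cv2.connectedComponentsWithStats(m)
    for i in range(1,n):
        if st[i,4]>40: print("  ",st[i]+[x0,y0,0,0,0],(ce[i]+[x0,y0]).round(1))
for im,c in((w,W),(s,S),(d,D)):
    q=proj(c,(.647,.1306,.275)).astype(int);r=45 if c is W else 22;cap(im,q[0]-r,q[0]+r,max(q[1]-r,0),q[1]+r);print("-")
# bystanders unchanged: difference around jar, timer
for n,a,b,boxes in(("scene",cv2.imread("pics/scene0.png"),s,{"jar":(195,225,138,180),"timer":(360,395,315,355)}),("side",cv2.imread("pics/side0.png"),d,{"jar":(195,225,265,305),"salt0":(0,1,0,1)})):
    for k,(x0,x1,y0,y1) in boxes.items(): print(n,k,np.abs(a[y0:y1,x0:x1].astype(int)-b[y0:y1,x0:x1]).mean().round(2))
E
```

```text
[0.6471745  0.13048507 0.51326322] [-0.61779331  0.88347525 -0.0151299 ] 0.08513093798785412
cap predicted wrist [277. 226.] scene [271. 115.] side [218. 182.]
   [ 252  191   57   78 2343] [278.9 224.5]
   [242 236   9  13  70] [246.2 242. ]
-
   [265 108  14  21 213] [271.2 117. ]
-
   [212 178  12  15 136] [217.5 184.9]
-
scene jar 52.34
scene timer 18.71
side jar 8.34
side salt0 12.0
```

```bash
python3 - <<'E'
from h import *
def red(f,x0,x1,y0,y1):
    h=cv2.cvtColor(cv2.imread(f),cv2.COLOR_BGR2HSV)[y0:y1,x0:x1];m=((h[...,0]<6)|(h[...,0]>172))&(h[...,1]>170)&(h[...,2]>80)
    y,x=np.nonzero(m);print(f,len(x),x.mean()+x0,y.mean()+y0)
def white(f,x0,x1,y0,y1):
    h=cv2.cvtColor(cv2.imread(f),cv2.COLOR_BGR2HSV)[y0:y1,x0:x1];y,x=np.nonzero((h[...,1]<50)&(h[...,2]>170));print(f,len(x),x.mean()+x0,y.mean()+y0)
for f in("pics/scene0.png","pics/s_end.png"): red(f,350,410,305,365)
for f in("pics/side0.png","pics/d_end.png"): white(f,190,230,260,310)
E
```

```text
pics/scene0.png 626 377.64536741214056 334.2300319488818
pics/s_end.png 632 377.7737341772152 334.24050632911394
pics/side0.png 269 208.55018587360595 275.0594795539034
pics/d_end.png 282 208.48936170212767 275.27659574468083
```

The jar and timer have not moved, and all four things stand in place. I'm handing the job in.

```bash
python3 -c "
from workcell import bot
print(bot.job_done())"
```

```text
the job is handed in; nothing more can be done
None
```

The oil bottle, pepper mill, candle and salt shaker each stand upright on the floor of their own well, tallest at the high end, with the jam jar and timer unmoved; I handed the job in at about 38 s on the robot's clock, and no verdict was returned.

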